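# Fit the cam vise's lever on its splined shaft and clamp the box

## Robot

A 6-joint arm with a two-finger parallel gripper is mounted at the origin on the work surface. World frame = base frame: x ahead of the robot, y to its left, z up, the work surface at z = 0. Lengths are in m, angles in rad, forces in N, time in s.
With the tool pointing down it reaches from about 0.35 to 0.975 m from the base axis. Payload 4.9 kg.
Tool frame: the origin (TCP) lies midway between the tips of the shut fingers; the grasp point (between the pads) lies 19 mm behind it; z points along the fingers, x is the direction in which the jaws open and shut, and the axes are right-handed (so a half turn about z gives the same grasp; the last joint's range is limited). The gripper opens to 85 mm and grips with 20 to 120 N. Pads are 22 mm wide; open, the fingers measure 114 mm over their backs; the gripper's body (76 mm by 85 mm) begins 54 mm behind the grasp point. The pads swing forward as they close: fully open they stand 13 mm farther back than shut.
Start: joints at [-1.298, 0.053, 1.613, -0, 1.476, -0.119], TCP at [0.239, -0.578, 0.231] pointing down, gripper open.
Joint ranges: [-3.01, 3.01], [-1.01, 2.22], [0.06, 2.58], [-1.02, 4.17], [0.09, 2.62], [-3.14, 3.14]. Speed limits (rad/s): [2.57, 2.57, 3.14, 3.14, 3.14, 3.14].

## Interface

Orientations are given as a rotation vector (axis times angle).
In Python, from station import ctrl gives the robot as it stands.
- The arm moves only by the tool step_arm, never from a script. Its argument "increments" is text: rows parted by semicolons, each of 6 numbers parted by spaces: the shift along the tool's x, y, z as a fraction of full scale, then the turn, a rotation vector about the tool's x, y, z as a fraction of full scale. In form: x y z rx ry rz; .... A call has 1 to 12 rows; each row shifts and turns the commanded pose from where the row before left it, along the tool's axes as they then stand; what a row does not reach is not made up. Full scale, the value 1, is 0.025 m for a shift and 0.1 rad for a turn. A row lasts 1/12 s, in which the tool goes at most 41.7 mm and 7.16 degrees, less where a joint would pass 70% of its speed; a pose out of reach is approached as far as the arm can. A call with a number of a shift or a turn outside -1 to 1 is refused whole. A call with a gripper value outside its range is refused whole. "fingers" is the opening, from -1 (shut) to 1 (fully open), so that 0 is half open, set as the call begins (left out, the last holds). The fingers move at their own pace and stop on an object; "newtons" is the grip in N (left out, the last holds). Time passes only in rows, so rows that do not move let the fingers close. It gives the time, the measured TCP pose, the force and the opening at its end, in the units of the state.
- ctrl.get_obs(): the state, without advancing time (a new reading comes with each control period).
- ctrl.get_image(name): name is "scene" or "top"; returns a dict with "pixels" (384x512x3 uint8, red, green, blue), "intrinsics" (3x3 intrinsics, pixels), "eye" and "orientation" of the camera in the world. Camera axes: x right, y down, z forward; pixel columns grow to the right and rows downward; lengths in m; the calibration is good to about 2 mm. A picture is of the moment at which its call begins. There is no depth.
- ctrl.finish_job(): hands the job in, once; it reports no verdict.
The state is a dict: "t": time; "q": joint angles; "dq": joint speeds; "effort": joint torques, N m; "tool_pos": TCP position; "tool_rot": TCP orientation; "contact_force": force on the tool from outside, world axes, zero at the start; "wrist_torque": the same for the moment, N m; "opening": finger opening in m.
Only numpy, scipy, OpenCV 4.12 (cv2) and the standard library are available. Lean on these libraries where they do the work, as an engineer would, in place of code of your own. Each camera call takes 0.05 s, during which the arm holds its last target.

## Task

Put the loose hand lever back on the vise's splined camshaft: choose the splines that leave the lever pointing as nearly as they allow straight out from the vise, away from the die-cast box, and seat it fully home on the shoulder without forcing it. Then swing the lever clockwise, seen from above, until the jaw grips the box snugly but not hard, and let go, leaving the box in the vise and the other things on the bench where they are.

Things in the scene. Friction and masses are not known exactly. Their poses are not given: they have to be found in the camera images.
- lever_hub (a point): Loose steel hand lever lying right way up on the bench: centre of its boss, on the bore's axis, half-way up. The boss is an upright octagon 32 mm tall, 44 mm across flats, two flats facing the lever's +y and -y. +x points along the arm to the upright grip, +z up the bore's axis.
- lever: The same lever, origin on the bore's axis at the underside, axes as lever_hub. The bore goes through and has 8 splines 45 degrees apart; it is 20.4 mm across the lands and 27 mm across the slots, one slot on +x. The arm is 16 mm wide, 8 to 18 mm above the underside. 0.2 to 0.4 kg, centre of mass 10 to 35 mm from the bore towards the grip.
- lever_grip (a point): Centre of the lever's upright black grip (25 mm thick, 40 mm tall, its top 62 mm above the lever's underside), 110 mm from the bore along the lever's +x and 26 mm above lever_hub.
- shaft_end (a point): Top end of the vise's upright steel camshaft, on its axis, 100 mm above the bench. Fixed to the vise, it does not turn with the shaft: +x along the bed to the box and fixed jaw, -x straight out away from the box, +z up. When the lever is fully home lever_hub is 12 mm below this point. The cam housing's top (64 x 84 mm) is 46 mm below it.
- vise: The vise with its camshaft, on a plywood board; origin below shaft_end at bench level, axes as shaft_end. The camshaft from its end down: a tapered tip and plain 18 mm pilot nose, from 10 to 28 mm down 8 splines (25.6 mm across, 3.9 mm wide, about 0.5 mm play each side in the bore), at 28 mm a 38 mm wide shoulder for the boss. The angle at which the splines stand is not reported and differs each time.
- jaw_face (a point): Centre of the moving jaw's gripping face, 40 mm above the bench. Turning the camshaft clockwise from above moves it along shaft_end's +x towards the box by 10 mm per radian; after 0.6 to 0.95 rad it has reached the box and pushed it against the fixed jaw.
- jaw: The vise's moving jaw, 96 mm wide, top 55 mm above the bench (its origin is not on it: use jaw_face). The camshaft turns stiffly at about 0.18 N m and stays where it is left with up to about 18 N of grip. Disc springs drive the jaw: once the box is held, each further 0.1 rad adds about 8 N of grip and 0.08 N m of torque.
- diecast_box: Die-cast aluminium box, 64 (along its x, the clamping direction) x 92 x 31 mm, 0.18 kg, lying on the vise's bed between the jaws with a few mm of play; origin at the centre of its underside.
- cap_a: Yellow film capacitor with green ends, standing cylinder 34 mm across, 44 mm tall, on the plywood board beside the vise; not part of the job.
- cap_b: Same kind of capacitor as cap_a, standing on the bench; not part of the job.
- tape_roll: White roll of tape lying flat, 56 mm across, 20 mm high; not part of the job.
- side_cutters: Side cutters with green handles lying flat, about 150 mm long, 12 mm high; not part of the job.
- tip_cleaner: Steel pot of brass wool, 68 mm across, 45 mm high; not part of the job.
- solder_reel: Bare metal reel standing on end, 54 mm across, 44 mm high; not part of the job.
- screwdriver: Black-handled screwdriver lying down, 170 mm long; not part of the job.
Things that resemble listed ones, but are neither listed nor needed, are in the scene too. Leave any orange look-alike of the lever alone.

How it is judged:
On the way, in this order (a step that is already met when the one before it is completed fails the run):
1. the lever is fully home on the splines, pointing away from the box (within 38 degrees of straight out) (horizontal distance between lever_hub and shaft_end below 0.003 m and z of lever_hub in the frame of shaft_end below -0.009 m and angle between lever_hub's own z axis and vertical below 0.06 rad and x of lever_grip in the frame of shaft_end below -0.0865 m), for 0.2 s.
2. the lever, still home, has closed the jaw on the box with at least 5 N (horizontal distance between lever_hub and shaft_end below 0.003 m and z of lever_hub in the frame of shaft_end below -0.009 m and angle between lever_hub's own z axis and vertical below 0.06 rad and contact force between jaw and diecast_box above 5 N), for 0.2 s.
At the end, for the whole second after the job is handed in: The lever sits on the camshaft's splines, boss on the shoulder to 3 mm, centred to 3 mm and upright to 3 degrees, at rest and let go; the jaw grips the box with more than 3 N and the box lies flat in the vise within 15 mm of where it was (horizontal distance between lever_hub and shaft_end below 0.003 m and z of lever_hub in the frame of shaft_end below -0.009 m and angle between lever_hub's own z axis and vertical below 0.06 rad and contact force between jaw and diecast_box above 3 N and linear speed of lever below 0.01 m/s and angle between diecast_box's own z axis and vertical below 0.08 rad and distance of diecast_box from where it was at the start of the episode below 0.015 m); the robot touches nothing.
It fails at once if the lever is forced on: over 60 N between lever and vise before it is home on the shoulder (contact force between lever and vise above 60 N and z of lever_hub in the frame of shaft_end above -0.009 m).
It fails at once if the box is squeezed with more than 50 N (contact force between jaw and diecast_box above 50 N).
It fails at once if another thing on the bench is moved by more than 30 mm (distance of any of cap_a, cap_b, tape_roll, side_cutters, tip_cleaner, solder_reel, screwdriver from where it was at the start of the episode above 0.03 m).
It also fails if it takes over 67 s, if anything falls off the work surface, if the arm or the gripper's body presses on something with over 40 N, if the wrist force passes 120 N, or if a joint passes its speed limit or range.

## Working session

There is one attempt and no reset: what is moved stays moved. The work goes in short steps, Python scripts to look and compute and a tool call to move; the robot and the scene stay as the last step left them, time stands still between calls to the robot, and variables do not carry over. Pictures are saved under pics/ and viewed, and the job is handed in when it is done.

Besides the shell and the picture viewer there is one more tool, called after "Emit:" as name(argument=value, ...), one argument or row to a line, values as JSON. step_arm: Moves the arm, as the interface text tells. Shift numbers are shares of 0.025 m and turn numbers shares of 0.1 rad, none past 1 either way. Its arguments: {"type":"object","properties":{"increments":{"type":"string"},"fingers":{"type":"number"},"newtons":{"type":"number"}},"required":["increments"]}

```bash
ls; mkdir -p pics
python3 - <<'E'
from station import ctrl
import cv2
print(ctrl.get_obs())
for n in("scene","top"):
    d=ctrl.get_image(n); cv2.imwrite(f"pics/{n}0.png",d["pixels"][:,:,::-1])
    print(n,d["intrinsics"],d["eye"],d["orientation"])
E
```

```text
pics
{'t': 0.0, 'q': array([-1.29800108e+00,  5.33913404e-02,  1.61435006e+00, -2.24042819e-05,
        1.47598515e+00, -1.19023139e-01]), 'dq': array([-7.29190500e-05, -3.82248544e-04, -1.11600588e-03,  1.75458343e-03,
       -2.67516532e-04,  6.75057879e-04]), 'effort': array([-5.83497786e-04, -3.93681085e+01, -3.70178425e+01, -1.57609684e-04,
        6.97144977e-03, -4.54505425e-05]), 'tool_pos': array([ 0.23847496, -0.5770182 ,  0.23000816]), 'tool_rot': array([-2.61023089e+00,  1.74575954e+00,  2.56688338e-03]), 'contact_force': array([-0.67263961, -0.3626555 , -0.63864191]), 'wrist_torque': array([-0.02989859, -0.03572205,  0.02807475]), 'opening': 0.08545525438654246}
scene [[348.74491656   0.         257.55458784]
 [  0.         348.74491656 192.12235863]
 [  0.           0.           1.        ]] [ 1.09041816 -0.57473748  0.6603862 ] [-2.06887291 -0.74425142  0.36857531]
top [[429.27346751   0.         258.21887985]
 [  0.         429.27346751 193.70663337]
 [  0.           0.           1.        ]] [0.35412032 0.05015047 1.4134058 ] [-2.14538647  2.1211358  -0.19029137]
```

View pics/scene0.png

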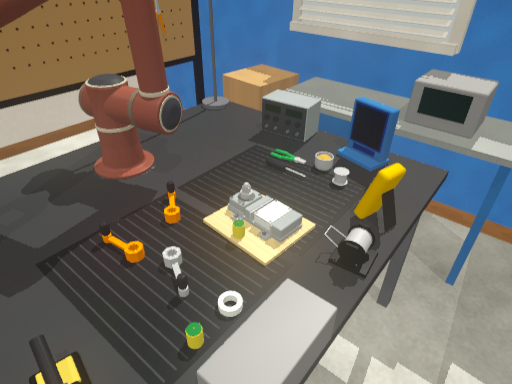

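View pics/top0.png

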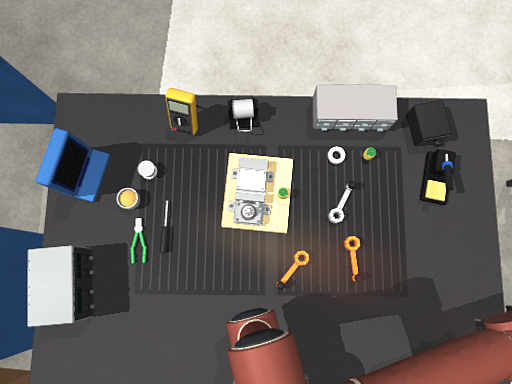

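The candidates for the lever are the steel one (top view: boss at (336,215), grip at (350,186); scene view: (172,256)) and two orange look-alikes (top view: (302,257) and (352,243)). By the description I choose the steel one. Next I take close crops.

```bash
cat > h.py <<'E'
import numpy as np, cv2
from scipy.spatial.transform import Rotation as R
K={'scene':np.array([[348.74491656,0,257.55458784],[0,348.74491656,192.12235863],[0,0,1]]),
'top':np.array([[429.27346751,0,258.21887985],[0,429.27346751,193.70663337],[0,0,1]])}
E={'scene':np.array([1.09041816,-0.57473748,0.6603862]),'top':np.array([0.35412032,0.05015047,1.4134058])}
O={'scene':R.from_rotvec([-2.06887291,-0.74425142,0.36857531]).as_matrix(),'top':R.from_rotvec([-2.14538647,2.1211358,-0.19029137]).as_matrix()}
def at_z(n,u,v,z):
    d=O[n]@np.linalg.inv(K[n])@np.array([u,v,1.]); return E[n]+d*(z-E[n][2])/d[2]
def proj(n,p):
    c=O[n].T@(np.asarray(p,float)-E[n]); c=K[n]@c; return c[:2]/c[2]
def tri(u1,u2):
    A=[];b=[]
    for n,u in(('top',u1),('scene',u2)):
        d=O[n]@np.linalg.inv(K[n])@np.array([*u,1.]); d/=np.linalg.norm(d); P=np.eye(3)-np.outer(d,d); A.append(P); b.append(P@E[n])
    s=np.linalg.lstsq(np.vstack(A),np.hstack(b),rcond=None); return s[0],s[1]
def crop(src,out,x0,y0,w,h,s):
    im=cv2.imread(src)[y0:y0+h,x0:x0+w]; im=cv2.resize(im,None,fx=s,fy=s,interpolation=cv2.INTER_CUBIC)
    for i in range(0,w,10): cv2.putText(im,str(x0+i),(i*s,8),0,.3,(0,0,255)); cv2.line(im,(i*s,10),(i*s,14),(0,0,255))
    for i in range(0,h,10): cv2.putText(im,str(y0+i),(0,i*s+4),0,.3,(0,0,255)); cv2.line(im,(20,i*s),(24,i*s),(0,0,255))
    cv2.imwrite(out,im)
def snap(tag):
    from station import ctrl
    for n in('scene','top'): cv2.imwrite(f'pics/{n}{tag}.png',ctrl.get_image(n)['pixels'][:,:,::-1])
E
python3 - <<'E'
from h import *
crop('pics/top0.png','pics/c1.png',220,150,80,85,7)
crop('pics/top0.png','pics/c2.png',320,140,60,90,6)
crop('pics/scene0.png','pics/c3.png',200,175,110,80,7)
crop('pics/scene0.png','pics/c4.png',150,235,60,70,8)
E
```

```text
(no output)
```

View pics/c1.png

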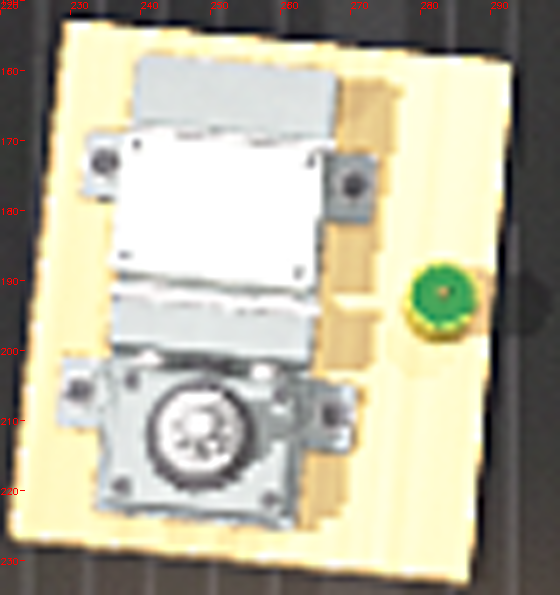

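View pics/c2.png

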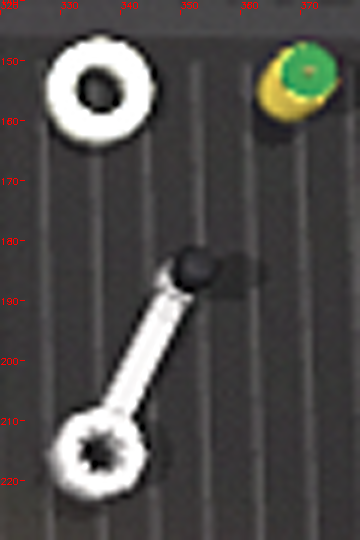

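View pics/c3.png

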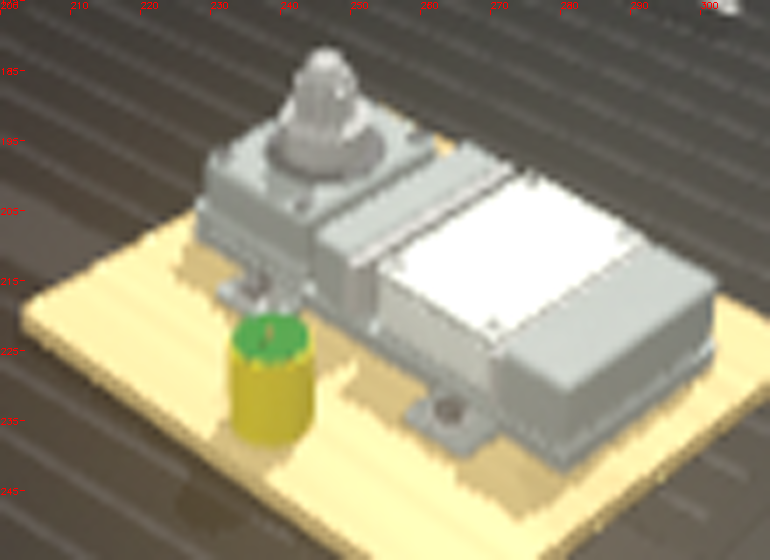

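View pics/c4.png

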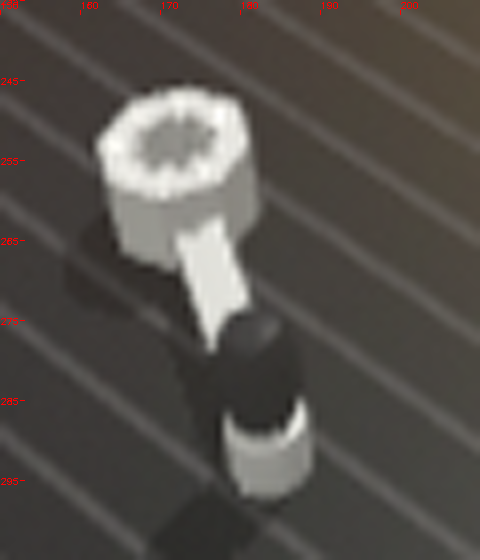

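Run:
```python
from h import *
np.set_printoptions(precision=4,suppress=True)
b=at_z('top',336.1,214.9,.032); g=at_z('top',351.9,184.4,.062)
print('boss',b,'scene proj',proj('scene',b),'vs ~171,252'); print('grip',g,proj('scene',g),'vs ~180.5,275')
print('len',np.linalg.norm((g-b)[:2]),'yaw',np.arctan2(*(g-b)[1::-1]))
print(at_z('scene',171.2,252,.032),at_z('scene',180.6,275,.062))
s=at_z('top',248.7,211.7,.1); print('shaft',s,proj('scene',s),'vs 246.3,183')
print(tri((248.7,211.7),(246.3,183)))
# vise axis: box top at z? bolt/edge directions; board edges
for p in [(229.,153),(293,158.5),(286.5,232.5),(221.5,226.5)]: print('board',at_z('top',*p,.012))
for p in [(239,157.5),(268,160)]: print('fixed jaw far edge',at_z('top',*p,.055))
```

```text
boss [ 0.5287 -0.2087  0.032 ] scene proj [172.0083 252.2759] vs ~171,252
grip [ 0.6242 -0.2559  0.062 ] [181.4523 273.4103] vs ~180.5,275
len 0.10646565453547986 yaw -0.45926673195599793
[ 0.5264 -0.2094  0.032 ] [ 0.6263 -0.2603  0.062 ]
shaft [0.5269 0.0735 0.1   ] [244.5265 182.9871] vs 246.3,183
(array([0.5289, 0.0754, 0.0995]), array([0.]))
board [0.737  0.1444 0.012 ]
board [ 0.7206 -0.0712  0.012 ]
board [ 0.4715 -0.0493  0.012 ]
board [0.4887 0.1633 0.012 ]
fixed jaw far edge [0.7105 0.1086 0.055 ]
fixed jaw far edge [0.7033 0.014  0.055 ]
```

Run:
```python
from h import *
from scipy.optimize import minimize
np.set_printoptions(precision=4,suppress=True)
im=cv2.imread('pics/top0.png').astype(float).mean(2)
# lever fit in both views: filled hull polygons, bright
def render(n,x,y,yaw,x0,y0,w,h,S=8):
    c,s=np.cos(yaw),np.sin(yaw)
    def P(pts): 
        return np.array([proj(n,[x+c*a-s*b,y+s*a+c*b,z]) for a,b,z in pts])
    def px(p): return np.round(((p-[x0,y0]+.5)*S-.5)*16).astype(np.int32)
    r=22/np.cos(np.pi/8)/1000
    oct=[(r*np.cos(np.pi/8+k*np.pi/4),r*np.sin(np.pi/8+k*np.pi/4)) for k in range(8)]
    top=[(a,b,.032) for a,b in oct]; bot=[(a,b,0) for a,b in oct]
    m=np.zeros((h*S,w*S),np.uint8); 
    side=cv2.convexHull(np.vstack([px(P(top)),px(P(bot))]).reshape(-1,1,2))
    cv2.fillPoly(m,[side],2,shift=4)
    cv2.fillPoly(m,[px(P([(.02,-.008,.018),(.098,-.008,.018),(.098,.008,.018),(.02,.008,.018)]))],3,shift=4)
    cv2.fillPoly(m,[px(P(top))],1,shift=4)
    sl=[]
    for k in range(8):
        for d,rr in((-22.5,10.2),(-11,10.2),(-10,13.5),(10,13.5),(11,10.2)):
            t=np.deg2rad(45*k+d); sl.append((rr/1000*np.cos(t),rr/1000*np.sin(t),.032))
    cv2.fillPoly(m,[px(P(sl))],4,shift=4)
    g=[(.11+.0125*np.cos(t),.0125*np.sin(t),z) for t in np.arange(0,6.28,.3) for z in(.022,.062)]
    cv2.fillPoly(m,[cv2.convexHull(px(P(g)).reshape(-1,1,2))],5,shift=4)
    return np.stack([cv2.resize((m==k).astype(np.float32),(w,h),interpolation=cv2.INTER_AREA) for k in range(6)],-1)
for n,box,init in(('top',(322,172,42,56),(.5287,-.2087,-.46)),('scene',(155,238,42,64),(.5264,-.2094,-.46))):
    img=cv2.imread(f'pics/{n}0.png').astype(float).mean(2)
    x0,y0,w,h=box; T=img[y0:y0+h,x0:x0+w].reshape(-1)
    def cost(p):
        A=render(n,p[0]/1000,p[1]/1000,p[2]/100,*box).reshape(-1,6); c=np.linalg.lstsq(A,T,rcond=None)[0]
        return np.abs(A@c-T).mean()
    best=min((minimize(cost,[init[0]*1000+dx,init[1]*1000+dy,init[2]*100+dr],method='Nelder-Mead',options=dict(initial_simplex=None)) for dx in(-1,1) for dy in(-1,1) for dr in(-4,4)),key=lambda r:r.fun)
    print(n,best.x,best.fun)
crop('pics/top0.png','pics/c5.png',230,195,38,38,18)
crop('pics/scene0.png','pics/c6.png',228,178,36,28,20)
```

```text
top [ 529.2338 -209.7757  -45.6446] 9.805234270141488
scene [ 527.6581 -210.2377  -45.0602] 11.841890802216593
```

View pics/c5.png

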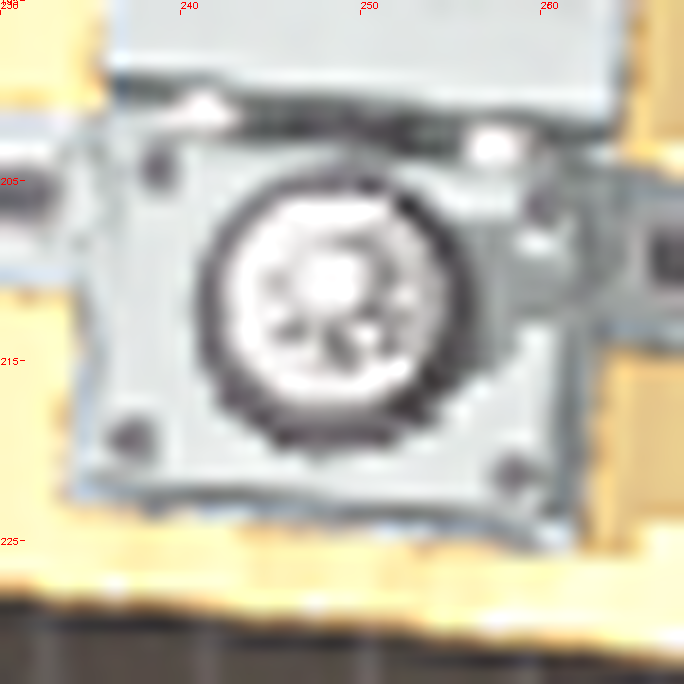

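View pics/c6.png

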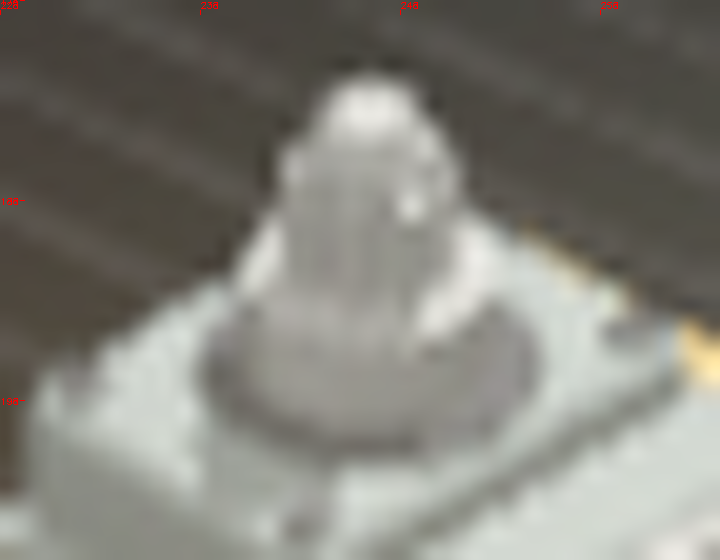

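Run:
```python
from h import *
np.set_printoptions(precision=4,suppress=True)
for u in [(247.9,210.1)]:
  s=at_z('top',*u,.1);print(s,proj('top',[s[0],s[1],.072]),proj('top',[s[0],s[1],.054]),proj('scene',s))
print('shoulder',at_z('top',247.8,211.3,.072))
print('scene',at_z('scene',246.0,182.9,.1)); print(tri((247.9,210.1),(246.,182.9)))
# overlay model circles at hypothesised s
def ov(n,src,out,x0,y0,w,h,S,s,yaw):
    crop(src,out,x0,y0,w,h,S); im=cv2.imread(out)
    def C(r,z,col):
        p=np.array([proj(n,[s[0]+r*np.cos(t),s[1]+r*np.sin(t),z]) for t in np.linspace(0,6.3,60)])
        cv2.polylines(im,[np.round((p-[x0,y0]+.5)*S-.5).astype(int)],False,col)
    C(.019,.072,(0,0,255));C(.0128,.09,(0,160,0));C(.009,.09,(255,0,0));C(.006,.1,(255,0,255))
    c,q=np.cos(yaw),np.sin(yaw)
    p=np.array([proj(n,[s[0]+c*a-q*b,s[1]+q*a+c*b,.054]) for a,b in((.032,.042),(-.032,.042),(-.032,-.042),(.032,-.042))])
    cv2.polylines(im,[np.round((p-[x0,y0]+.5)*S-.5).astype(int)],True,(0,0,255))
    cv2.imwrite(out,im)
s=at_z('top',247.9,210.1,.1); ov('top','pics/top0.png','pics/o1.png',230,195,38,38,18,s,-.075)
s2=at_z('scene',246.,182.9,.1); ov('scene','pics/scene0.png','pics/o2.png',225,178,40,30,18,s2,-.075)
```

```text
[0.5319 0.0761 0.1   ] [248.0575 211.2952] [248.1553 212.0382] [246.3685 183.2261]
shoulder [0.5319 0.0769 0.072 ]
scene [0.5299 0.0767 0.1   ]
(array([0.5314, 0.0757, 0.1012]), array([0.]))
```

View pics/o1.png

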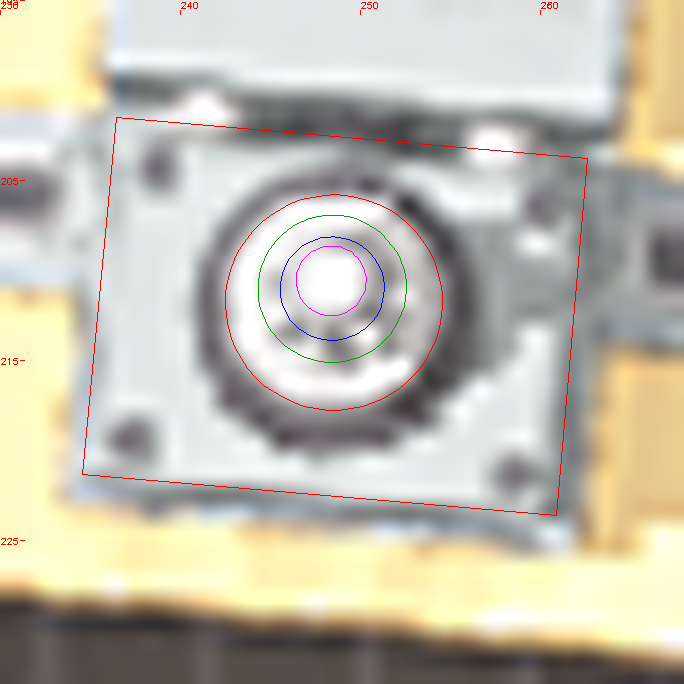

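View pics/o2.png

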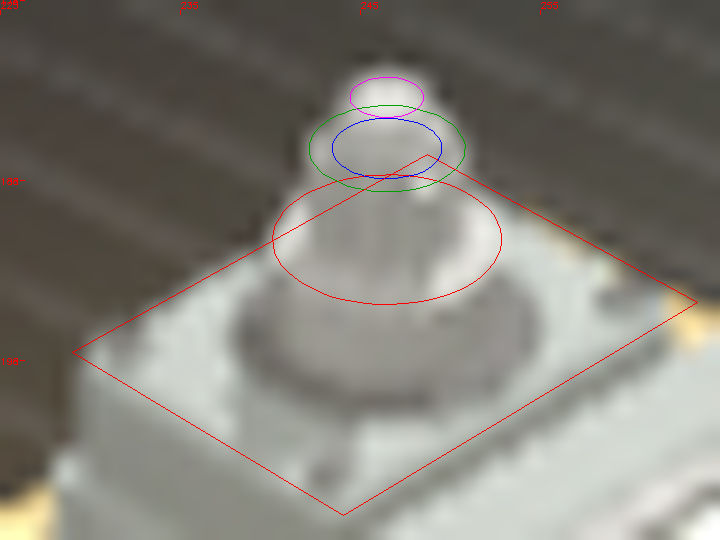

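Run:
```python
from h import *
np.set_printoptions(precision=2,suppress=True,linewidth=200)
im=cv2.imread('pics/top0.png').astype(np.float32).mean(2)
s=np.array([.5319,.0761])
th=np.deg2rad(np.arange(0,360,2))
for z in(.09,.085):
  for r in(.0095,.0105,.0115,.0125,.0135):
    p=np.array([proj('top',[s[0]+r*np.cos(t),s[1]+r*np.sin(t),z]) for t in th]).astype(np.float32)
    v=cv2.remap(im,p[:,:1],p[:,1:],cv2.INTER_CUBIC).ravel()
    A=np.stack([np.ones_like(th)]+[f(k*th) for k in(1,2,3,4,5,6,7,8) for f in(np.cos,np.sin)],-1)
    c=np.linalg.lstsq(A,v,rcond=None)[0]
    print(z,r,'phase of bright deg mod45: %.1f amp %.1f'%(np.rad2deg(np.arctan2(c[-1],c[-2]))/8%45,np.hypot(c[-1],c[-2])), 'amps', [float('%.0f'%np.hypot(c[1+2*i],c[2+2*i])) for i in range(8)])
for rng in[(.09,.0115)]:
    z,r=rng
    p=np.array([proj('top',[s[0]+r*np.cos(t),s[1]+r*np.sin(t),z]) for t in th]).astype(np.float32)
    v=cv2.remap(im,p[:,:1],p[:,1:],cv2.INTER_CUBIC).ravel(); print(np.c_[np.rad2deg(th)[::3],v[::3]].T.astype(int))
```

```text
0.09 0.0095 phase of bright deg mod45: 31.0 amp 13.4 amps [32.0, 21.0, 12.0, 13.0, 5.0, 11.0, 23.0, 13.0]
0.09 0.0105 phase of bright deg mod45: 31.0 amp 14.8 amps [33.0, 20.0, 15.0, 5.0, 5.0, 15.0, 25.0, 15.0]
0.09 0.0115 phase of bright deg mod45: 30.8 amp 13.4 amps [37.0, 11.0, 12.0, 3.0, 5.0, 15.0, 23.0, 13.0]
0.09 0.0125 phase of bright deg mod45: 29.9 amp 10.6 amps [42.0, 2.0, 10.0, 9.0, 6.0, 11.0, 18.0, 11.0]
0.09 0.0135 phase of bright deg mod45: 28.1 amp 8.8 amps [44.0, 7.0, 8.0, 9.0, 6.0, 7.0, 12.0, 9.0]
0.085 0.0095 phase of bright deg mod45: 31.9 amp 7.3 amps [27.0, 22.0, 11.0, 13.0, 8.0, 17.0, 24.0, 7.0]
0.085 0.0105 phase of bright deg mod45: 32.1 amp 7.2 amps [30.0, 19.0, 13.0, 4.0, 7.0, 18.0, 25.0, 7.0]
0.085 0.0115 phase of bright deg mod45: 31.1 amp 5.9 amps [35.0, 9.0, 13.0, 4.0, 5.0, 16.0, 22.0, 6.0]
0.085 0.0125 phase of bright deg mod45: 30.2 amp 5.0 amps [39.0, 2.0, 12.0, 8.0, 7.0, 11.0, 17.0, 5.0]
0.085 0.0135 phase of bright deg mod45: 29.5 amp 4.8 amps [41.0, 7.0, 8.0, 9.0, 8.0, 6.0, 12.0, 5.0]
[[  0   6  12  18  24  29  36  42  48  54  59  66  72  78  84  90  96 102 108 114 119 126 132 138 144 150 156 162 168 174 180 186 192 198 204 210 216 222 228 234 239 246 252 258 264 270 276 282 288
  294 300 306 312 318 324 330 336 342 348 354]
 [251 253 254 252 247 242 244 247 247 252 257 252 236 220 212 216 225 234 246 253 240 203 168 161 180 205 229 237 216 182 148 131 132 149 180 214 229 219 188 161 154 159 177 204 220 204 175 163 161
  169 178 182 182 179 178 189 213 233 249 251]]
```

Run:
```python
from h import *
np.set_printoptions(precision=0,suppress=True,linewidth=200)
im=cv2.imread('pics/scene0.png').astype(np.float32).mean(2)
s=np.array([.5299,.0767]); az=np.deg2rad(np.arange(235,391,5))
print(np.rad2deg(az).astype(int))
for z in(.09,.088,.086,.084,.082,.08,.078):
  p=np.array([proj('scene',[s[0]+.0128*np.cos(t),s[1]+.0128*np.sin(t),z]) for t in az]).astype(np.float32)
  print(z,cv2.remap(im,p[:,:1],p[:,1:],cv2.INTER_CUBIC).ravel().astype(int))
print(im[183:197,240:254].astype(int))
```

```text
[235 239 245 250 255 260 265 270 275 280 285 290 295 300 305 310 315 320 325 330 335 340 345 350 355 360 365 370 375 380 385 390]
0.09 [145 151 154 154 152 148 146 146 145 144 146 150 154 155 151 147 142 138 149 177 201 209 198 181 169 168 171 173 169 162 153 144]
0.088 [135 139 144 149 150 149 147 146 144 144 145 148 150 150 146 143 142 142 146 157 173 183 183 173 163 159 160 162 161 159 152 148]
0.086 [135 141 147 148 148 146 145 144 142 143 144 146 147 146 143 140 141 144 145 142 141 145 149 152 153 153 153 152 151 149 147 146]
0.084 [142 145 146 145 143 142 142 141 141 141 142 144 147 147 143 140 141 144 145 144 140 138 137 139 145 151 155 157 156 152 147 143]
0.082 [150 149 146 143 142 142 143 141 140 139 140 143 147 147 143 140 141 144 145 145 144 144 142 142 146 150 154 161 166 168 165 158]
0.08 [159 153 148 144 143 143 144 141 139 138 140 144 147 147 144 141 142 144 145 145 144 143 141 141 145 150 153 158 165 175 179 179]
0.078 [162 157 151 145 143 143 143 141 140 141 143 146 148 146 143 141 143 146 147 144 143 144 144 143 146 149 153 158 165 173 179 185]
[[ 68  69  73  93 162 220 227 222 178  83  71  71  71  72]
 [ 69  69  70 116 177 201 212 200 187 161  86  72  72  71]
 [ 70  70 131 151 165 171 173 166 179 192 123  78  72  73]
 [ 73  71 166 161 158 165 165 168 174 160 158  91  81  76]
 [ 82  79 146 146 145 156 152 160 188 170 164  94  87  85]
 [ 83 118 146 147 145 156 149 145 206 166 149 135  92  87]
 [ 87 182 148 143 143 148 141 145 144 146 170 200 170 114]
 [152 214 154 143 140 148 141 146 144 146 170 226 217 180]
 [199 201 155 143 140 148 141 146 144 148 179 225 221 210]
 [190 173 161 153 151 148 144 151 144 179 207 223 205 201]
 [137 166 171 167 169 156 158 164 157 214 218 201 147 169]
 [135 154 162 162 168 164 170 167 173 204 184 141 140 147]
 [130 146 150 147 156 156 160 153 165 141 141 139 142 148]
 [127 145 151 151 150 148 149 147 146 145 142 137 143 147]]
```

Run:
```python
from h import *
np.set_printoptions(precision=4,suppress=True)
M=R.from_rotvec([-2.61023089e+00,1.74575954e+00,2.56688338e-03]).as_matrix(); print(M)
tx=np.rad2deg(np.arctan2(M[1,0],M[0,0])); print('tool x yaw',tx, 'q1',np.rad2deg(-1.298),'q6',np.rad2deg(-.119))
```

```text
[[ 0.3819 -0.9242 -0.0006]
 [-0.9242 -0.3819  0.002 ]
 [-0.0021 -0.0002 -1.    ]]
tool x yaw -67.55032329952877 q1 -74.36992180798086 q6 -6.818197762056796
```

```bash
cat >> h.py <<'E'
def plan(tx,ty,tz,yawdeg=None,n=None,maxs=.8):
    from station import ctrl
    o=ctrl.get_obs(); M=R.from_rotvec(o['tool_rot']).as_matrix(); y=np.degrees(np.arctan2(M[1,0],M[0,0]))
    print('t %.2f pos %s yaw %.2f tilt %.4f %.4f F %s T %s open %.4f q6 %.2f'%(o['t'],o['tool_pos'].round(4),y,M[0,2],M[1,2],o['contact_force'].round(1),o['wrist_torque'].round(3),o['opening'],o['q'][5]))
    if tx is None: return
    # tilt-correct + yaw
    ya=y if yawdeg is None else yawdeg
    c,s=np.cos(np.radians(ya)),np.sin(np.radians(ya))
    D=np.array([[c,s,0],[s,-c,0],[0,0,-1.]])
    rz=-np.radians((ya-y))
    print('turn total fs',round(rz/.1,3),'rows',int(np.ceil(abs(rz)/.1/.95)))
    d=D.T@(np.array([tx,ty,tz])-o['tool_pos'])/.025
    k=n or int(np.ceil(np.abs(d).max()/maxs)); print('shift total fs',d.round(3),'per',k,'rows',(d/max(k,1)).round(3))
E
python3 -c "
from h import *
plan(.5285,-.21,.10,-26.1)"
```

```text
t 0.10 pos [ 0.2385 -0.5771  0.2302] yaw -67.55 tilt -0.0005 0.0018 F [ 0.3 -0.6 -0.1] T [ 0.019 -0.012 -0.046] open 0.0853 q6 -0.12
turn total fs -7.235 rows 8
shift total fs [  3.957 -18.29    5.206] per 23 rows [ 0.172 -0.795  0.226]
```

Emit:
step_arm(
  increments="0 0 0 0 0 -0.904; 0 0 0 0 0 -0.904; 0 0 0 0 0 -0.904; 0 0 0 0 0 -0.904; 0 0 0 0 0 -0.904; 0 0 0 0 0 -0.904; 0 0 0 0 0 -0.904; 0 0 0 0 0 -0.904; 0.172 -0.795 0.226 0 0 0; 0.172 -0.795 0.226 0 0 0; 0.172 -0.795 0.226 0 0 0; 0.172 -0.795 0.226 0 0 0",
  fingers=1,
  newtons=20,
)

```text
t: 1.1
tool_pos: [0.2893, -0.5128, 0.2077]
tool_rot: [-3.059, 0.71, 0.001]
contact_force: [-0.7, -1.8, 1.0]
opening: 0.0852
```

Emit:
step_arm(
  increments="0.172 -0.795 0.226 0 0 0; 0.172 -0.795 0.226 0 0 0; 0.172 -0.795 0.226 0 0 0; 0.172 -0.795 0.226 0 0 0; 0.172 -0.795 0.226 0 0 0; 0.172 -0.795 0.226 0 0 0; 0.172 -0.795 0.226 0 0 0; 0.172 -0.795 0.226 0 0 0; 0.172 -0.795 0.226 0 0 0; 0.172 -0.795 0.226 0 0 0; 0.172 -0.795 0.226 0 0 0; 0.172 -0.795 0.226 0 0 0",
)

```text
t: 2.1
tool_pos: [0.4406, -0.3212, 0.1401]
tool_rot: [-3.06, 0.71, 0.001]
contact_force: [-0.4, -1.1, -0.1]
opening: 0.0856
```

Emit:
step_arm(
  increments="0.172 -0.795 0.226 0 0 0; 0.172 -0.795 0.226 0 0 0; 0.172 -0.795 0.226 0 0 0; 0.172 -0.795 0.226 0 0 0; 0.172 -0.795 0.226 0 0 0; 0.172 -0.795 0.226 0 0 0; 0.172 -0.795 0.226 0 0 0; 0 0 0 0 0 0; 0 0 0 0 0 0",
)

```text
t: 2.85
tool_pos: [0.5283, -0.2099, 0.1004]
tool_rot: [-3.061, 0.707, 0.003]
contact_force: [-0.6, -0.4, -0.3]
opening: 0.0853
```

```bash
python3 -c "
from h import *
plan(.5285,-.21,.018,-26.1)
snap('1'); crop('pics/scene1.png','pics/s1.png',120,190,110,120,6)"
```

```text
t 2.85 pos [ 0.5283 -0.2099  0.1004] yaw -26.01 tilt -0.0018 0.0006 F [-0.6 -0.4 -0.3] T [-0.059  0.019  0.019] open 0.0853 q6 -0.05
turn total fs 0.016 rows 1
shift total fs [8.000e-03 2.000e-03 3.297e+00] per 5 rows [0.002 0.    0.659]
```

View pics/s1.png

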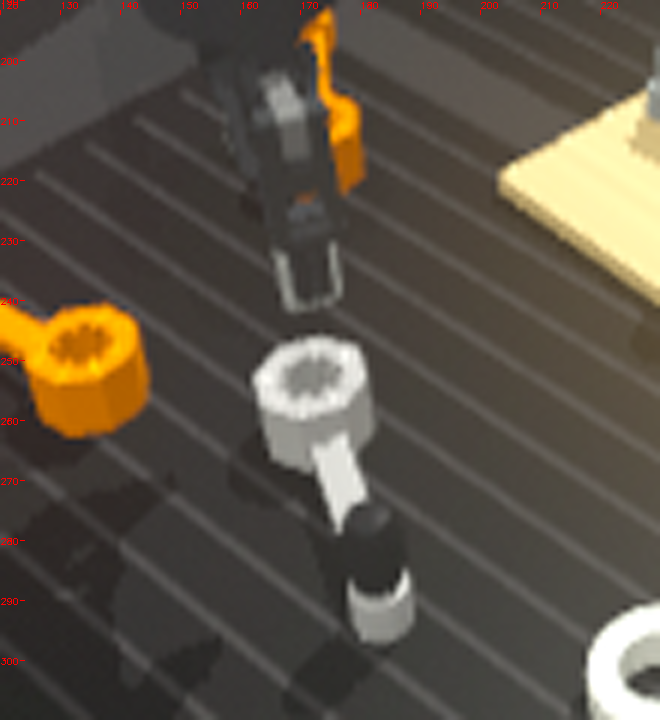

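The picture shows the gripper over the boss at (170,252), with its fingers in line with the arm. I lower it and squeeze the boss lightly along the arm, above the arm, to centre it.

Emit:
step_arm(
  increments="0 0 0.66 0 0 0; 0 0 0.66 0 0 0; 0 0 0.66 0 0 0; 0 0 0.66 0 0 0; 0 0 0.66 0 0 0; 0 0 0 0 0 0",
)

```text
t: 3.45
tool_pos: [0.5257, -0.2104, 0.0155]
tool_rot: [-3.058, 0.712, 0.01]
contact_force: [-0.9, -0.4, -1.0]
opening: 0.0851
```

Emit:
step_arm(
  increments="0 0 0 0 0 0; 0 0 0 0 0 0; 0 0 0 0 0 0; 0 0 0 0 0 0; 0 0 0 0 0 0; 0 0 0 0 0 0; 0 0 0 0 0 0; 0 0 0 0 0 0; 0 0 0 0 0 0; 0 0 0 0 0 0",
  fingers=-1,
  newtons=20,
)

```text
t: 4.28
tool_pos: [0.5295, -0.2114, 0.0206]
tool_rot: [3.059, -0.709, 0.003]
contact_force: [-2.2, -0.6, 6.0]
opening: 0.0437
```

```bash
python3 -c "
from h import *
plan(.5285,-.21,.018,-116.1)
snap('2'); crop('pics/scene2.png','pics/s2.png',120,190,110,120,6)"
```

```text
t 4.28 pos [ 0.5295 -0.2114  0.0206] yaw -26.11 tilt 0.0016 -0.0015 F [-2.2 -0.6  6. ] T [ 0.003  0.453 -0.053] open 0.0437 q6 -0.05
turn total fs 15.706 rows 17
shift total fs [-0.033  0.061  0.104] per 1 rows [-0.033  0.061  0.104]
```

View pics/s2.png

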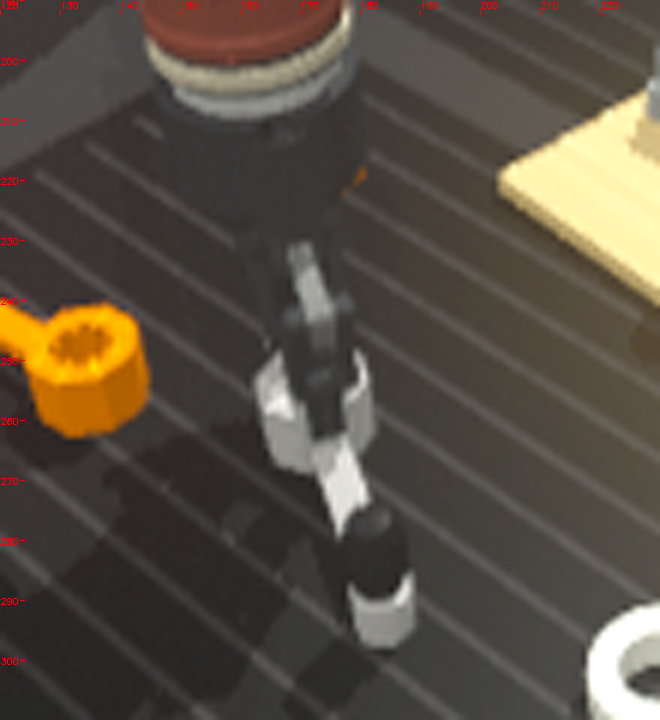

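Emit:
step_arm(
  increments="0 0 0 0 0 0; 0 0 0 0 0 0; 0 0 0 0 0 0; 0 0 0 0 0 0; 0 0 0 0 0 0; 0 0 0 0 0 0; 0 0 -0.6 0 0 0; 0 0 -0.6 0 0 0",
  fingers=1,
)

```text
t: 5.05
tool_pos: [0.5275, -0.2101, 0.0477]
tool_rot: [-3.059, 0.71, 0.005]
contact_force: [1.3, 0.1, -0.2]
opening: 0.0855
```

Emit:
step_arm(
  increments="0 0 0 0 0 0.924; 0 0 0 0 0 0.924; 0 0 0 0 0 0.924; 0 0 0 0 0 0.924; 0 0 0 0 0 0.924; 0 0 0 0 0 0.924; 0 0 0 0 0 0.924; 0 0 0 0 0 0.924; 0 0 0 0 0 0.924; 0 0 0 0 0 0.924; 0 0 0 0 0 0.924; 0 0 0 0 0 0.924",
)

```text
t: 6.05
tool_pos: [0.5286, -0.2106, 0.0487]
tool_rot: [2.223, -2.22, -0.0]
contact_force: [0.1, 0.2, 1.0]
opening: 0.0854
```

Emit:
step_arm(
  increments="0 0 0 0 0 0.924; 0 0 0 0 0 0.924; 0 0 0 0 0 0.924; 0 0 0 0 0 0.924; 0 0 0 0 0 0.924; 0 0 0 0 0 0; 0 0 0 0 0 0",
)

```text
t: 6.63
tool_pos: [0.5286, -0.2106, 0.0487]
tool_rot: [1.665, -2.664, -0.0]
contact_force: [0.3, 1.2, 0.3]
opening: 0.0853
```

```bash
python3 -c "
from h import *
plan(.5295,-.2114,.004,-116.1)
snap('3'); crop('pics/scene3.png','pics/s3.png',120,190,110,120,6)"
```

```text
t 6.63 pos [ 0.5286 -0.2106  0.0487] yaw -115.98 tilt -0.0002 0.0001 F [0.3 1.2 0.3] T [-0.018 -0.006  0.057] open 0.0853 q6 1.51
turn total fs 0.02 rows 1
shift total fs [ 0.011 -0.046  1.789] per 3 rows [ 0.004 -0.015  0.596]
```

View pics/s3.png

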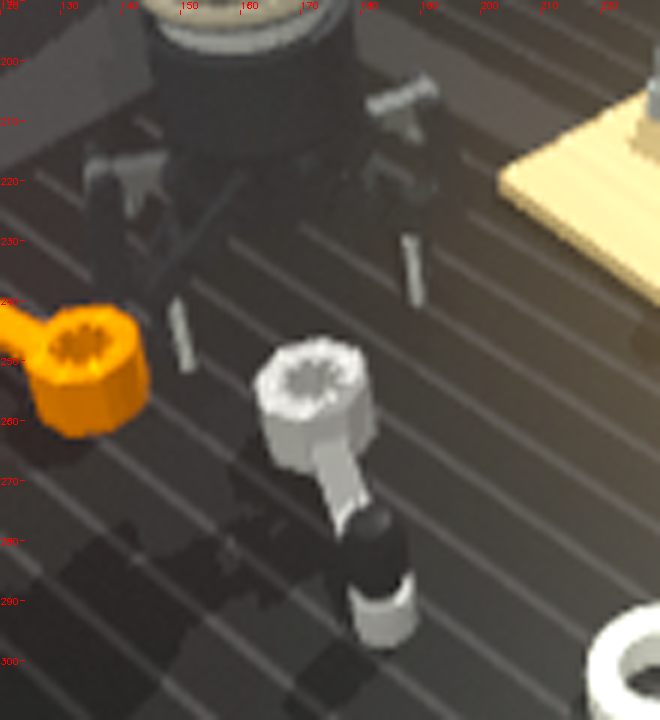

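Emit:
step_arm(
  increments="0.01 -0.046 0.35 0 0 0; 0 0 0.35 0 0 0; 0 0 0.35 0 0 0; 0 0 0.35 0 0 0; 0 0 0.25 0 0 0; 0 0 0.1 0 0 0; 0 0 0 0 0 0; 0 0 0 0 0 0",
)

```text
t: 7.4
tool_pos: [0.5296, -0.2114, 0.005]
tool_rot: [1.662, -2.666, -0.0]
contact_force: [0.5, 0.1, 0.4]
opening: 0.0851
```

Emit:
step_arm(
  increments="0 0 0 0 0 0; 0 0 0 0 0 0; 0 0 0 0 0 0; 0 0 0 0 0 0; 0 0 0 0 0 0; 0 0 0 0 0 0; 0 0 0 0 0 0; 0 0 0 0 0 0; 0 0 0 0 0 0; 0 0 0 0 0 0",
  fingers=-1,
  newtons=50,
)

```text
t: 8.23
tool_pos: [0.5301, -0.2117, 0.0058]
tool_rot: [-1.662, 2.665, -0.002]
contact_force: [-0.7, -0.0, 5.6]
opening: 0.0429
```

```bash
python3 -c "
from h import *
plan(.5295,-.2114,.004,-116.1)
snap('4'); crop('pics/scene4.png','pics/s4.png',120,190,110,120,6);crop('pics/top4.png','pics/t4.png',300,160,80,80,7)"
```

```text
t 8.23 pos [ 0.5301 -0.2117  0.0058] yaw -116.12 tilt 0.0010 -0.0005 F [-0.7 -0.   5.6] T [ 0.055  0.055 -0.019] open 0.0429 q6 1.52
turn total fs -0.003 rows 1
shift total fs [-0.     0.028  0.073] per 1 rows [-0.     0.028  0.073]
```

View pics/s4.png

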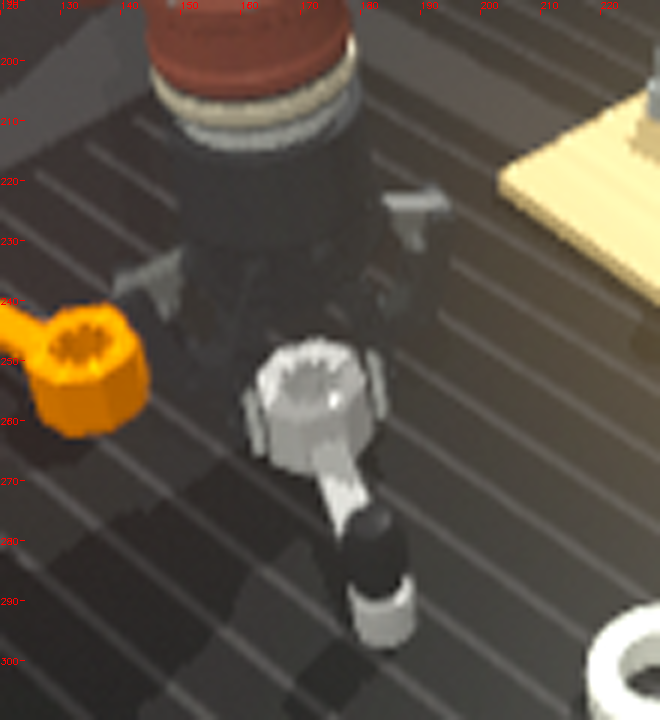

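View pics/t4.png

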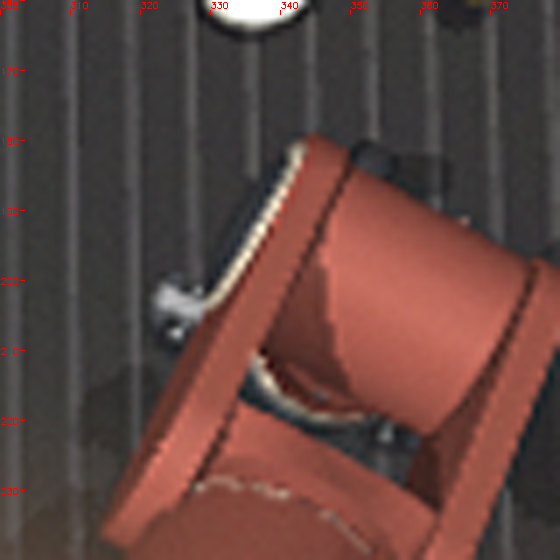

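```bash
cat > fit.py <<'E'
from h import *
from scipy.optimize import minimize
def render(n,x,y,yaw,zb,x0,y0,w,h,S=8):
    c,s=np.cos(yaw),np.sin(yaw)
    def P(pts): return np.array([proj(n,[x+c*a-s*b,y+s*a+c*b,zb+z]) for a,b,z in pts])
    def px(p): return np.round(((p-[x0,y0]+.5)*S-.5)*16).astype(np.int32)
    r=22/np.cos(np.pi/8)/1000
    oc=[(r*np.cos(np.pi/8+k*np.pi/4),r*np.sin(np.pi/8+k*np.pi/4)) for k in range(8)]
    top=[(a,b,.032) for a,b in oc]; bot=[(a,b,0) for a,b in oc]
    m=np.zeros((h*S,w*S),np.uint8)
    cv2.fillPoly(m,[cv2.convexHull(np.vstack([px(P(top)),px(P(bot))]).reshape(-1,1,2))],2,shift=4)
    cv2.fillPoly(m,[px(P([(.02,-.008,.018),(.098,-.008,.018),(.098,.008,.018),(.02,.008,.018)]))],3,shift=4)
    cv2.fillPoly(m,[px(P(top))],1,shift=4)
    sl=[(rr/1000*np.cos(np.deg2rad(45*k+d)),rr/1000*np.sin(np.deg2rad(45*k+d)),.032) for k in range(8) for d,rr in((-22.5,10.2),(-11,10.2),(-10,13.5),(10,13.5),(11,10.2))]
    cv2.fillPoly(m,[px(P(sl))],4,shift=4)
    g=[(.11+.0125*np.cos(t),.0125*np.sin(t),z) for t in np.arange(0,6.28,.3) for z in(.022,.062)]
    cv2.fillPoly(m,[cv2.convexHull(px(P(g)).reshape(-1,1,2))],5,shift=4)
    return np.stack([cv2.resize((m==k).astype(np.float32),(w,h),interpolation=cv2.INTER_AREA) for k in range(6)],-1)
def fit(n,src,box,init,zb=0):
    img=cv2.imread(src).astype(float).mean(2); x0,y0,w,h=box; T=img[y0:y0+h,x0:x0+w].reshape(-1)
    def cost(p):
        A=render(n,p[0]/1000,p[1]/1000,p[2]/100,zb,*box).reshape(-1,6); c=np.linalg.lstsq(A,T,rcond=None)[0]
        return np.abs(A@c-T).mean()
    b=min((minimize(cost,[init[0]*1000+dx,init[1]*1000+dy,init[2]*100+dr],method='Nelder-Mead') for dx in(-1,1) for dy in(-1,1) for dr in(-4,4)),key=lambda r:r.fun)
    print(n,src,b.x.round(2),b.fun.round(2)); return b.x
if __name__=='__main__':
    for k in(0,1,2,3,4): fit('scene',f'pics/scene{k}.png',(162,245,34,57),(.5285,-.21,-.455))
E
python3 fit.py
```

```text
scene pics/scene0.png [ 527.53 -210.29  -45.21] 13.95
scene pics/scene1.png [ 527.6  -210.28  -44.71] 14.13
scene pics/scene2.png [ 535.11 -214.31  -45.37] 18.55
scene pics/scene3.png [ 528.45 -210.71  -45.55] 14.79
scene pics/scene4.png [ 528.35 -212.58  -42.49] 17.46
```

Emit:
step_arm(
  increments="0 0 0 0 0 0; 0 0 -0.2 0 0 0; 0 0 -0.4 0 0 0; 0 0 -0.6 0 0 0; 0 0 -0.7 0 0 0; 0 0 -0.7 0 0 0; 0 0 -0.7 0 0 0; 0 0 -0.7 0 0 0; 0 0 -0.7 0 0 0; 0 0 -0.7 0 0 0; 0 0 -0.4 0 0 0; 0 0 0 0 0 0",
  fingers=-1,
  newtons=80,
)

```text
t: 9.33
tool_pos: [0.5306, -0.212, 0.1527]
tool_rot: [-1.661, 2.664, -0.006]
contact_force: [1.0, -0.5, -2.2]
opening: 0.0425
```

```bash
python3 -c "
from h import *
plan(.5315,.0755,.14,75.5)
snap('5'); crop('pics/scene5.png','pics/s5.png',120,150,110,120,6)"
```

```text
t 9.33 pos [ 0.5306 -0.212   0.1527] yaw -116.11 tilt 0.0036 -0.0021 F [ 1.  -0.5 -2.2] T [ 0.017 -0.011 -0.004] open 0.0425 q6 1.52
turn total fs -33.443 rows 36
shift total fs [11.143 -2.846  0.509] per 14 rows [ 0.796 -0.203  0.036]
```

View pics/s5.png

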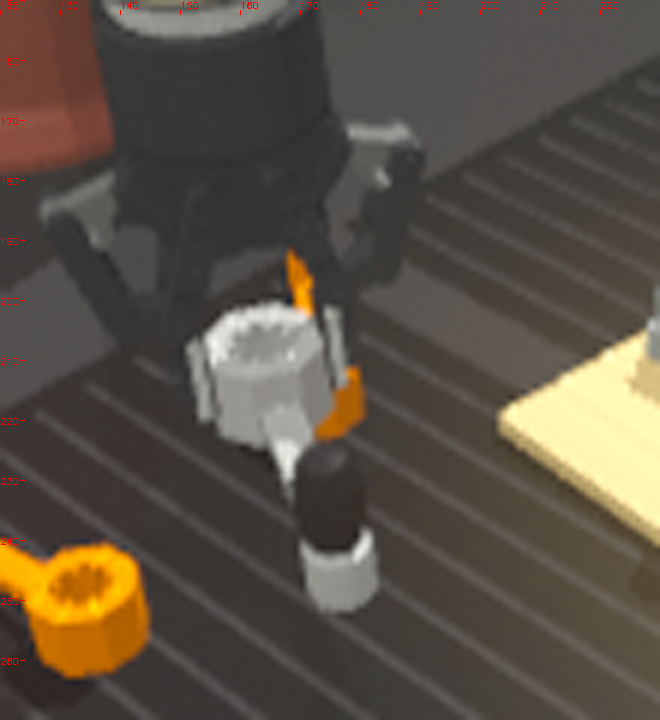

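The lever is held level. I now turn it 191.6 degrees counter-clockwise, then carry it over.

Emit:
step_arm(
  increments="0 0 0 0 0 -0.929; 0 0 0 0 0 -0.929; 0 0 0 0 0 -0.929; 0 0 0 0 0 -0.929; 0 0 0 0 0 -0.929; 0 0 0 0 0 -0.929; 0 0 0 0 0 -0.929; 0 0 0 0 0 -0.929; 0 0 0 0 0 -0.929; 0 0 0 0 0 -0.929; 0 0 0 0 0 -0.929; 0 0 0 0 0 -0.929",
)

```text
t: 10.43
tool_pos: [0.5283, -0.2108, 0.1476]
tool_rot: [-2.824, 1.377, 0.006]
contact_force: [0.6, 0.6, -3.9]
opening: 0.0424
```

Emit:
step_arm(
  increments="0 0 0 0 0 -0.929; 0 0 0 0 0 -0.929; 0 0 0 0 0 -0.929; 0 0 0 0 0 -0.929; 0 0 0 0 0 -0.929; 0 0 0 0 0 -0.929; 0 0 0 0 0 -0.929; 0 0 0 0 0 -0.929; 0 0 0 0 0 -0.929; 0 0 0 0 0 -0.929; 0 0 0 0 0 -0.929; 0 0 0 0 0 -0.929",
)

```text
t: 11.43
tool_pos: [0.5284, -0.2108, 0.1476]
tool_rot: [-3.123, -0.325, 0.005]
contact_force: [0.0, 0.1, -3.2]
opening: 0.0425
```

Emit:
step_arm(
  increments="0 0 0 0 0 -0.929; 0 0 0 0 0 -0.929; 0 0 0 0 0 -0.929; 0 0 0 0 0 -0.929; 0 0 0 0 0 -0.929; 0 0 0 0 0 -0.929; 0 0 0 0 0 -0.929; 0 0 0 0 0 -0.929; 0 0 0 0 0 -0.929; 0 0 0 0 0 -0.929; 0 0 0 0 0 -0.929; 0 0 0 0 0 -0.929",
)

```text
t: 12.43
tool_pos: [0.5284, -0.2108, 0.1476]
tool_rot: [-2.477, -1.927, 0.002]
contact_force: [-1.2, -1.6, -3.5]
opening: 0.0426
```

Emit:
step_arm(
  increments="0.4 -0.1 0 0 0 0; 0.8 -0.2 0 0 0 0; 0.8 -0.2 0 0 0 0; 0.8 -0.2 0 0 0 0; 0.8 -0.2 0 0 0 0; 0.8 -0.2 0 0 0 0; 0.8 -0.2 0 0 0 0; 0.8 -0.2 0 0 0 0; 0.8 -0.2 0 0 0 0; 0.8 -0.2 0 0 0 0; 0.8 -0.2 0 0 0 0; 0.8 -0.2 0 0 0 0",
)

```text
t: 13.43
tool_pos: [0.5302, 0.0274, 0.1485]
tool_rot: [-2.485, -1.919, 0.003]
contact_force: [-0.4, -0.2, -3.0]
opening: 0.043
```

```bash
python3 -c "
from h import *
plan(.5315,.0755,.14,75.5)"
```

```text
t 13.43 pos [0.5302 0.0274 0.1485] yaw 75.37 tilt -0.0025 0.0006 F [-0.4 -0.2 -3. ] T [-0.026 -0.049  0.003] open 0.0430 q6 -1.40
turn total fs -0.023 rows 1
shift total fs [ 1.875 -0.431  0.341] per 3 rows [ 0.625 -0.144  0.114]
```

Emit:
step_arm(
  increments="0.6 -0.14 0 0 0 0; 0.6 -0.14 0.1 0 0 0; 0.4 -0.1 0.1 0 0 0; 0 0 0 0 0 0; 0 0 0 0 0 0; 0 0 0 0 0 0",
)

```text
t: 13.93
tool_pos: [0.532, 0.0663, 0.1446]
tool_rot: [-2.485, -1.922, 0.001]
contact_force: [0.1, 0.0, -3.4]
opening: 0.0425
```

```bash
python3 -c "
from h import *
plan(.5315,.0755,.125,75.5)
snap('6'); crop('pics/scene6.png','pics/s6.png',180,120,110,100,7); crop('pics/top6.png','pics/t6.png',210,160,80,85,7)"
```

```text
t 13.93 pos [0.532  0.0663 0.1446] yaw 75.46 tilt -0.0008 -0.0004 F [ 0.1  0.  -3.4] T [ 0.034 -0.052  0.024] open 0.0425 q6 -1.33
turn total fs -0.007 rows 1
shift total fs [ 0.35  -0.111  0.785] per 1 rows [ 0.35  -0.111  0.785]
```

View pics/s6.png

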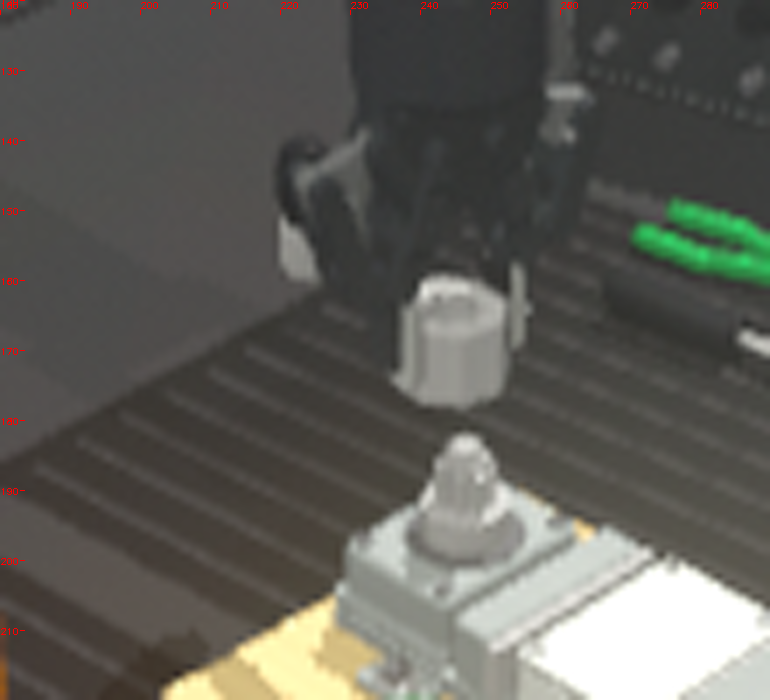

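View pics/t6.png

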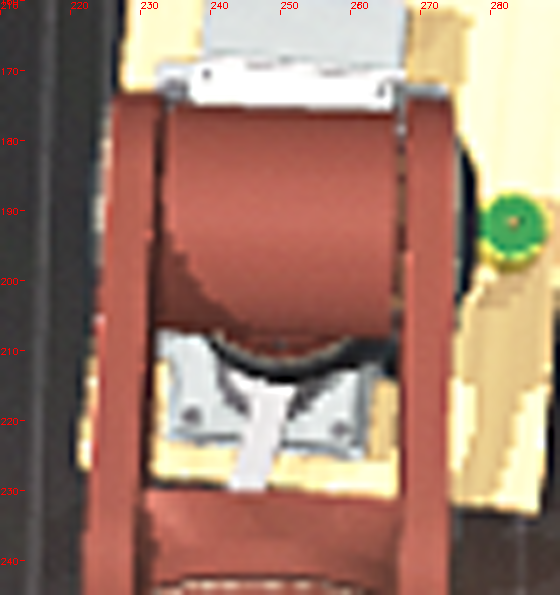

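Emit:
step_arm(
  increments="0.2 -0.06 0.2 0 0 0; 0.15 -0.05 0.3 0 0 0; 0 0 0.3 0 0 0; 0 0 0 0 0 0; 0 0 0 0 0 0; 0 0 0 0 0 0",
)

```text
t: 14.53
tool_pos: [0.5318, 0.0758, 0.1248]
tool_rot: [-2.484, -1.923, 0.001]
contact_force: [0.4, 0.8, -3.0]
opening: 0.0427
```

```bash
python3 -c "
from h import *
plan(.5315,.0755,.114,75.5)
snap('7'); crop('pics/scene7.png','pics/s7.png',215,145,60,60,11)
p=np.array
# predicted boss underside outline in scene if boss at TCP
for dz in(0,.032):
  print(dz,proj('scene',[.5315-.0014,.0755+.0008,.124-.006+dz]))"
```

```text
t 14.53 pos [0.5318 0.0758 0.1248] yaw 75.50 tilt -0.0004 -0.0000 F [ 0.4  0.8 -3. ] T [-0.004 -0.078  0.01 ] open 0.0427 q6 -1.31
turn total fs -0.0 rows 1
shift total fs [-0.016 -0.007  0.434] per 1 rows [-0.016 -0.007  0.434]
0 [245.94590148 177.79499882]
0.032 [245.92129938 168.31569028]
```

View pics/s7.png

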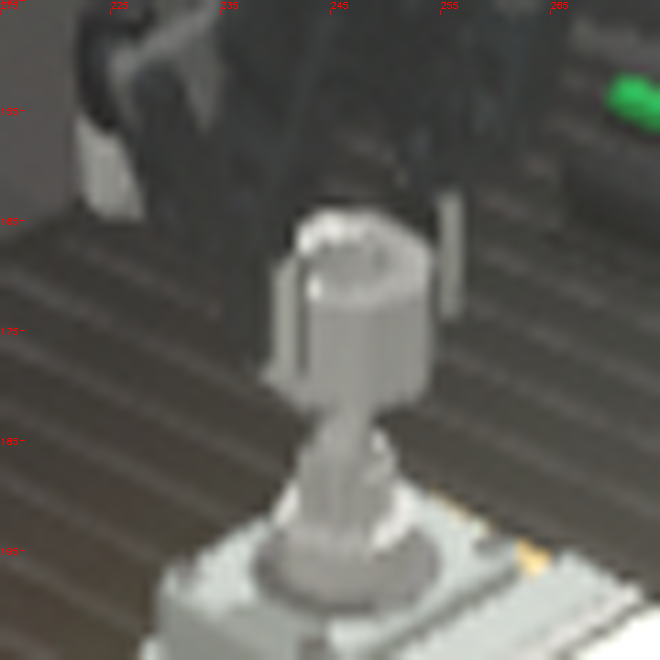

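Boss centre and shaft line up at column 246, and the bore top row (168.3) matches the prediction. I lower it gently over the pilot nose.

Emit:
step_arm(
  increments="-0.01 0 0.2 0 0 0; 0 0 0.2 0 0 0; 0 0 0.2 0 0 0; 0 0 0.2 0 0 0; 0 0 0.15 0 0 0; 0 0 0 0 0 0; 0 0 0 0 0 0",
)

```text
t: 15.22
tool_pos: [0.5314, 0.0757, 0.1008]
tool_rot: [-2.483, -1.923, 0.001]
contact_force: [0.5, -0.5, -3.2]
opening: 0.0426
```

```bash
python3 -c "
from h import *
plan(.5315,.0755,.0955,75.5)"
```

```text
t 15.22 pos [0.5314 0.0757 0.1008] yaw 75.50 tilt -0.0011 0.0000 F [ 0.5 -0.5 -3.2] T [-0.008 -0.071 -0.024] open 0.0426 q6 -1.32
turn total fs 0.001 rows 1
shift total fs [-0.005  0.004  0.211] per 1 rows [-0.005  0.004  0.211]
```

Emit:
step_arm(
  increments="0 0 0.06 0 0 0; 0 0 0.06 0 0 0; 0 0 0.06 0 0 0; 0 0 0.05 0 0 0; 0 0 0 0 0 0; 0 0 0 0 0 0",
)

```text
t: 15.72
tool_pos: [0.5317, 0.0757, 0.0956]
tool_rot: [-2.484, -1.923, -0.0]
contact_force: [-0.3, 0.7, -2.3]
opening: 0.0429
```

```bash
python3 -c "
from h import *
plan(.5315,.0755,.0915,75.5)"
```

```text
t 15.72 pos [0.5317 0.0757 0.0956] yaw 75.50 tilt -0.0001 0.0001 F [-0.3  0.7 -2.3] T [ 0.03  -0.033 -0.025] open 0.0429 q6 -1.32
turn total fs 0.001 rows 1
shift total fs [-0.012 -0.007  0.165] per 1 rows [-0.012 -0.007  0.165]
```

Emit:
step_arm(
  increments="0 0 0.04 0 0 0; 0 0 0.04 0 0 0; 0 0 0.04 0 0 0; 0 0 0.04 0 0 0; 0 0 0 0 0 0; 0 0 0 0 0 0",
)

```text
t: 16.22
tool_pos: [0.5315, 0.0757, 0.0912]
tool_rot: [-2.484, -1.923, 0.001]
contact_force: [-1.7, 0.9, -3.8]
opening: 0.0425
```

```bash
python3 -c "
from h import *
plan(.5315,.0755,.0875,75.5)"
```

```text
t 16.22 pos [0.5315 0.0757 0.0912] yaw 75.50 tilt -0.0007 0.0002 F [-1.7  0.9 -3.8] T [0.165 0.162 0.016] open 0.0425 q6 -1.32
turn total fs 0.0 rows 1
shift total fs [-0.009  0.002  0.15 ] per 1 rows [-0.009  0.002  0.15 ]
```

Already about 4.6 mm past the start of the splines with almost no force. I carry on down.

Emit:
step_arm(
  increments="0 0 0.04 0 0 0; 0 0 0.04 0 0 0; 0 0 0.04 0 0 0; 0 0 0.04 0 0 0; 0 0 0 0 0 0; 0 0 0 0 0 0",
)

```text
t: 16.72
tool_pos: [0.5316, 0.0758, 0.0874]
tool_rot: [-2.484, -1.923, 0.0]
contact_force: [-2.3, 1.6, -2.9]
opening: 0.0423
```

```bash
python3 -c "
from h import *
plan(.5315,.0755,.0778,75.5)"
```

```text
t 16.72 pos [0.5316 0.0758 0.0874] yaw 75.51 tilt -0.0005 0.0002 F [-2.3  1.6 -2.9] T [ 0.236  0.391 -0.039] open 0.0423 q6 -1.32
turn total fs 0.001 rows 1
shift total fs [-0.012  0.001  0.382] per 1 rows [-0.012  0.001  0.382]
```

Emit:
step_arm(
  increments="0.005 -0.02 0.04 0 0 0; 0 0 0.04 0 0 0; 0 0 0.04 0 0 0; 0 0 0.04 0 0 0; 0 0 0 0 0 0; 0 0 0 0 0 0",
)

```text
t: 17.22
tool_pos: [0.5314, 0.0758, 0.0834]
tool_rot: [2.484, 1.923, 0.0]
contact_force: [-0.5, 0.9, -2.7]
opening: 0.0425
```

```bash
python3 -c "
from h import *
plan(.5315,.0755,.0778,75.5)"
```

```text
t 17.22 pos [0.5314 0.0758 0.0834] yaw 75.50 tilt 0.0002 -0.0001 F [-0.5  0.9 -2.7] T [ 0.147  0.134 -0.023] open 0.0425 q6 -1.31
turn total fs 0.0 rows 1
shift total fs [-0.012  0.007  0.225] per 1 rows [-0.012  0.007  0.225]
```

Emit:
step_arm(
  increments="0 0 0.04 0 0 0; 0 0 0.04 0 0 0; 0 0 0.04 0 0 0; 0 0 0.04 0 0 0; 0 0 0 0 0 0; 0 0 0 0 0 0",
)

```text
t: 17.72
tool_pos: [0.5313, 0.0759, 0.0794]
tool_rot: [2.484, 1.923, -0.0]
contact_force: [-1.1, 0.3, -4.1]
opening: 0.0429
```

```bash
python3 -c "
from h import *
plan(.5315,.0755,.0778,75.5)"
```

```text
t 17.72 pos [0.5313 0.0759 0.0794] yaw 75.51 tilt 0.0000 -0.0001 F [-1.1  0.3 -4.1] T [ 0.158  0.055 -0.017] open 0.0429 q6 -1.31
turn total fs 0.001 rows 1
shift total fs [-0.013  0.012  0.063] per 1 rows [-0.013  0.012  0.063]
```

Now about 1.6 mm from home. I go the rest of the way in small steps and watch for the shoulder's push.

Emit:
step_arm(
  increments="0 0 0.03 0 0 0; 0 0 0.03 0 0 0; 0 0 0.02 0 0 0; 0 0 0 0 0 0; 0 0 0 0 0 0; 0 0 0 0 0 0",
)

```text
t: 18.22
tool_pos: [0.5314, 0.0759, 0.078]
tool_rot: [2.484, 1.923, 0.0]
contact_force: [-2.7, 1.7, 1.2]
opening: 0.0428
```

```bash
python3 -c "
from h import *
plan(.5315,.0755,.0778,75.5)
snap('8'); crop('pics/scene8.png','pics/s8.png',215,145,60,60,11)"
```

```text
t 18.22 pos [0.5314 0.0759 0.078 ] yaw 75.50 tilt 0.0001 -0.0001 F [-2.7  1.7  1.2] T [0.052 0.442 0.02 ] open 0.0428 q6 -1.31
turn total fs 0.001 rows 1
shift total fs [-0.014  0.006  0.007] per 1 rows [-0.014  0.006  0.007]
```

View pics/s8.png

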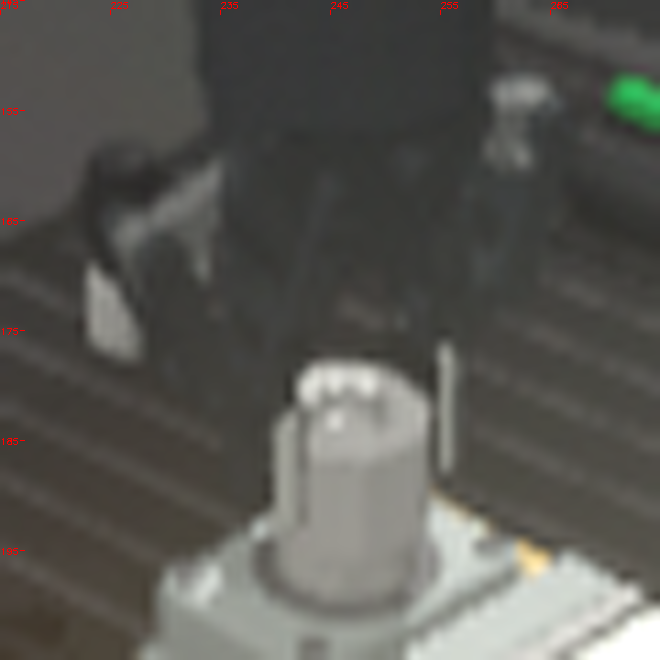

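The boss is down on the shoulder: z force went from -3 to +1 N at the expected height, and the bore top is at (248,180). I add a slight press, then swing clockwise with torque checks.

Emit:
step_arm(
  increments="0 -0.01 0.01 0 0 0; 0 -0.01 0.01 0 0 0; 0 0 0 0 0 0; 0 0 0 0 0 0; 0 0 0 0 0 0.3; 0 0 0 0 0 0.4; 0 0 0 0 0 0.4; 0 0 0 0 0 0.4; 0 0 0 0 0 0.4; 0 0 0 0 0 0.4; 0 0 0 0 0 0.4; 0 0 0 0 0 0.3",
)

```text
t: 19.32
tool_pos: [0.5312, 0.0761, 0.0779]
tool_rot: [2.744, 1.529, 0.001]
contact_force: [-4.4, 0.4, 4.9]
opening: 0.0425
```

```bash
python3 -c "
from h import *
plan(.5315,.0755,.0778,75.5)"
```

```text
t 19.32 pos [0.5312 0.0761 0.0779] yaw 58.26 tilt 0.0005 -0.0000 F [-4.4  0.4  4.9] T [-0.006  0.744  0.228] open 0.0425 q6 -1.01
turn total fs -3.01 rows 4
shift total fs [-0.021  0.02   0.006] per 1 rows [-0.021  0.02   0.006]
```

Emit:
step_arm(
  increments="-0.006 -0.01 0 0 0 0.3; 0 0 0 0 0 0.4; 0 0 0 0 0 0.4; 0 0 0 0 0 0.4; 0 0 0 0 0 0.3; 0 0 0 0 0 0.2; 0 0 0 0 0 0; 0 0 0 0 0 0",
)

```text
t: 19.98
tool_pos: [0.5312, 0.0762, 0.078]
tool_rot: [2.882, 1.249, 0.002]
contact_force: [-2.4, 0.8, 6.0]
opening: 0.0426
```

```bash
python3 -c "
from h import *
plan(.5315,.0755,.0778,75.5)"
```

```text
t 19.98 pos [0.5312 0.0762 0.078 ] yaw 46.87 tilt 0.0013 0.0002 F [-2.4  0.8  6. ] T [0.032 0.558 0.062] open 0.0426 q6 -0.81
turn total fs -4.996 rows 6
shift total fs [-0.024  0.021  0.007] per 1 rows [-0.024  0.021  0.007]
```

Emit:
step_arm(
  increments="0 0 0 0 0 0.25; 0 0 0 0 0 0.25; 0 0 0 0 0 0.25; 0 0 0 0 0 0.25",
)

```text
t: 20.32
tool_pos: [0.5311, 0.0762, 0.0779]
tool_rot: [2.941, 1.103, 0.002]
contact_force: [-3.2, 0.5, 5.3]
opening: 0.0425
```

```bash
python3 -c "
from h import *
plan(.5315,.0755,.0778,75.5)"
```

```text
t 20.32 pos [0.5311 0.0762 0.0779] yaw 41.10 tilt 0.0013 0.0002 F [-3.2  0.5  5.3] T [0.115 0.563 0.165] open 0.0425 q6 -0.71
turn total fs -6.004 rows 7
shift total fs [-0.025  0.022  0.006] per 1 rows [-0.025  0.022  0.006]
```

Emit:
step_arm(
  increments="0 0 0 0 0 0.25; 0 0 0 0 0 0.25; 0 0 0 0 0 0.25; 0 0 0 0 0 0.25",
)

```text
t: 20.65
tool_pos: [0.5311, 0.0762, 0.078]
tool_rot: [2.993, 0.954, 0.002]
contact_force: [-2.7, 0.7, 5.0]
opening: 0.0424
```

```bash
python3 -c "
from h import *
plan(.5315,.0755,.0778,75.5)"
```

```text
t 20.65 pos [0.5311 0.0762 0.078 ] yaw 35.37 tilt 0.0013 0.0002 F [-2.7  0.7  5. ] T [0.062 0.579 0.2  ] open 0.0424 q6 -0.61
turn total fs -7.005 rows 8
shift total fs [-0.024  0.021  0.006] per 1 rows [-0.024  0.021  0.006]
```

Torque is about 0.18–0.2 N m after 0.7 rad, so still only friction.

Emit:
step_arm(
  increments="0 0 0 0 0 0.25; 0 0 0 0 0 0.25; 0 0 0 0 0 0.25; 0 0 0 0 0 0.25",
)

```text
t: 20.98
tool_pos: [0.5312, 0.0762, 0.078]
tool_rot: [3.037, 0.803, 0.002]
contact_force: [-2.7, 1.4, 5.5]
opening: 0.0427
```

```bash
python3 -c "
from h import *
plan(.5315,.0755,.0778,75.5)
from station import ctrl
print([ctrl.get_obs()['wrist_torque'][2] for _ in range(5)])"
```

```text
t 20.98 pos [0.5312 0.0762 0.078 ] yaw 29.64 tilt 0.0014 0.0003 F [-2.7  1.4  5.5] T [0.096 0.599 0.239] open 0.0427 q6 -0.51
turn total fs -8.005 rows 9
shift total fs [-0.025  0.02   0.007] per 1 rows [-0.025  0.02   0.007]
[np.float64(0.2385791144895924), np.float64(0.2385791144895924), np.float64(0.2385791144895924), np.float64(0.2385791144895924), np.float64(0.2385791144895924)]
```

Emit:
step_arm(
  increments="0 0 0 0 0 0.25; 0 0 0 0 0 0.25; 0 0 0 0 0 0.25",
)

```text
t: 21.23
tool_pos: [0.5312, 0.0763, 0.078]
tool_rot: [3.065, 0.689, 0.002]
contact_force: [-2.6, 1.0, 5.3]
opening: 0.0428
```

```bash
python3 -c "
from h import *
plan(.5315,.0755,.0778,75.5)"
```

```text
t 21.23 pos [0.5312 0.0763 0.078 ] yaw 25.34 tilt 0.0014 0.0003 F [-2.6  1.   5.3] T [0.069 0.535 0.208] open 0.0428 q6 -0.44
turn total fs -8.754 rows 10
shift total fs [-0.026  0.02   0.007] per 1 rows [-0.026  0.02   0.007]
```

Emit:
step_arm(
  increments="0 0 0 0 0 0.25; 0 0 0 0 0 0.25; 0 0 0 0 0 0.25",
)

```text
t: 21.48
tool_pos: [0.5312, 0.0763, 0.078]
tool_rot: [-3.089, -0.574, -0.002]
contact_force: [-2.4, 1.4, 6.1]
opening: 0.0427
```

```bash
python3 -c "
from h import *
plan(.5315,.0755,.0778,75.5)
snap('9'); crop('pics/scene9.png','pics/s9.png',205,170,110,85,7)"
```

```text
t 21.48 pos [0.5312 0.0763 0.078 ] yaw 21.04 tilt 0.0015 0.0003 F [-2.4  1.4  6.1] T [0.039 0.52  0.215] open 0.0427 q6 -0.36
turn total fs -9.504 rows 11
shift total fs [-0.026  0.019  0.007] per 1 rows [-0.026  0.019  0.007]
```

View pics/s9.png

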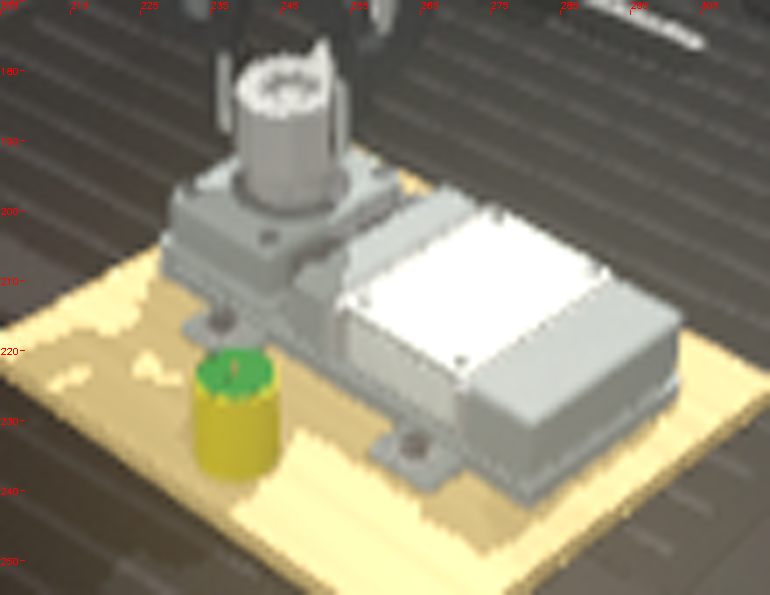

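The jaw now lies against the box (gap closed at about (255,215)). I continue in small turns and watch for the torque to rise.

Emit:
step_arm(
  increments="0 0 0 0 0 0.25; 0 0 0 0 0 0.25; 0 0 0 0 0 0.25",
)

```text
t: 21.83
tool_pos: [0.5312, 0.0763, 0.078]
tool_rot: [-3.108, -0.458, -0.002]
contact_force: [-3.3, 1.6, 4.5]
opening: 0.0429
```

```bash
python3 -c "
from h import *
plan(.5315,.0755,.0778,75.5)"
```

```text
t 21.83 pos [0.5312 0.0763 0.078 ] yaw 16.75 tilt 0.0015 0.0004 F [-3.3  1.6  4.5] T [0.133 0.544 0.229] open 0.0429 q6 -0.29
turn total fs -10.253 rows 11
shift total fs [-0.029  0.019  0.006] per 1 rows [-0.029  0.019  0.006]
```

Emit:
step_arm(
  increments="0 0 0 0 0 0.25; 0 0 0 0 0 0.25",
)

```text
t: 22.0
tool_pos: [0.5312, 0.0763, 0.078]
tool_rot: [-3.118, -0.38, -0.003]
contact_force: [-2.4, 1.6, 5.1]
opening: 0.0424
```

```bash
python3 -c "
from h import *
plan(.5315,.0755,.0778,75.5)"
```

```text
t 22.00 pos [0.5312 0.0763 0.078 ] yaw 13.89 tilt 0.0016 0.0004 F [-2.4  1.6  5.1] T [0.089 0.561 0.302] open 0.0424 q6 -0.24
turn total fs -10.752 rows 12
shift total fs [-0.029  0.018  0.006] per 1 rows [-0.029  0.018  0.006]
```

Emit:
step_arm(
  increments="0 0 0 0 0 0.2; 0 0 0 0 0 0.2",
)

```text
t: 22.17
tool_pos: [0.5312, 0.0763, 0.0779]
tool_rot: [-3.125, -0.318, -0.002]
contact_force: [-1.9, 0.3, 5.4]
opening: 0.0428
```

```bash
python3 -c "
from h import *
plan(.5315,.0755,.0778,75.5)"
```

```text
t 22.17 pos [0.5312 0.0763 0.0779] yaw 11.62 tilt 0.0015 0.0004 F [-1.9  0.3  5.4] T [0.197 0.554 0.354] open 0.0428 q6 -0.20
turn total fs -11.149 rows 12
shift total fs [-0.029  0.02   0.005] per 1 rows [-0.029  0.02   0.005]
```

Torque is up about 0.16 N m on the friction level, which means roughly 13–16 N of grip. I hold briefly, then release.

Emit:
step_arm(
  increments="0 0 0 0 0 0; 0 0 0 0 0 0; 0 0 0 0 0 0; 0 0 0 0 0 0; 0 0 0 0 0 0",
)

```text
t: 22.58
tool_pos: [0.5313, 0.0763, 0.078]
tool_rot: [-3.125, -0.319, -0.003]
contact_force: [-2.6, 0.7, 5.2]
opening: 0.0424
```

```bash
python3 -c "
from h import *
plan(.5315,.0755,.0778,75.5)"
```

```text
t 22.58 pos [0.5313 0.0763 0.078 ] yaw 11.65 tilt 0.0016 0.0005 F [-2.6  0.7  5.2] T [0.143 0.501 0.161] open 0.0424 q6 -0.20
turn total fs -11.144 rows 12
shift total fs [-0.03   0.017  0.007] per 1 rows [-0.03   0.017  0.007]
```

Emit:
step_arm(
  increments="0 0 0 0 0 0; 0 0 0 0 0 0; 0 0 0 0 0 0; 0 0 0 0 0 0; 0 0 0 0 0 0; 0 0 0 0 0 0; 0 0 0 0 0 0; 0 0 0 0 0 0; 0 0 0 0 0 0; 0 0 0 0 0 0",
  fingers=1,
)

```text
t: 23.42
tool_pos: [0.5306, 0.076, 0.0771]
tool_rot: [3.125, 0.318, 0.0]
contact_force: [0.3, 0.1, 0.6]
opening: 0.0853
```

Emit:
step_arm(
  increments="0 0 -0.2 0 0 0; 0 0 -0.3 0 0 0; 0 0 -0.5 0 0 0; 0 0 -0.7 0 0 0; 0 0 -0.7 0 0 0; 0 0 -0.7 0 0 0; 0 0 -0.7 0 0 0; 0 0 -0.7 0 0 0; 0 0 -0.5 0 0 0; 0 0 0 0 0 0; 0 0 0 0 0 0",
)

```text
t: 24.33
tool_pos: [0.5311, 0.076, 0.2035]
tool_rot: [3.125, 0.318, 0.004]
contact_force: [0.4, 0.4, -0.6]
opening: 0.085
```

```bash
python3 -c "
from h import *
plan(.5315,-.15,.22,None)
snap('10'); crop('pics/scene10.png','pics/s10.png',200,160,110,85,7)"
```

```text
t 24.33 pos [0.5311 0.076  0.2035] yaw 11.62 tilt 0.0025 0.0000 F [ 0.4  0.4 -0.6] T [ 0.015 -0.028  0.036] open 0.0850 q6 -0.20
turn total fs -0.0 rows 0
shift total fs [-1.806  8.86  -0.662] per 12 rows [-0.151  0.738 -0.055]
```

View pics/s10.png

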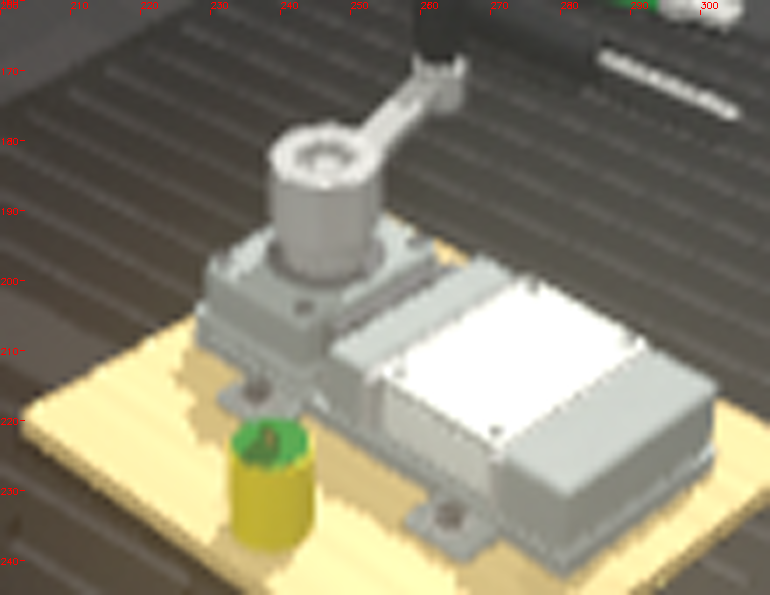

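The lever is home, with the boss at (245,185) and its grip at (262,168). The box is flat and clamped. I move the arm aside to check from above.

Emit:
step_arm(
  increments="-0.15 0.74 0 0 0 0; -0.15 0.74 0 0 0 0; -0.15 0.74 0 0 0 0; -0.15 0.74 0 0 0 0; -0.15 0.74 0 0 0 0; -0.15 0.74 0 0 0 0; -0.15 0.74 0 0 0 0; -0.15 0.74 0 0 0 0; -0.15 0.74 0 0 0 0; -0.15 0.74 0 0 0 0; 0 0 0 0 0 0; 0 0 0 0 0 0",
)

```text
t: 25.43
tool_pos: [0.5303, -0.113, 0.2005]
tool_rot: [-3.124, -0.315, 0.004]
contact_force: [0.3, 0.3, -0.0]
opening: 0.0853
```

```bash
python3 -c "
from h import *; from fit import fit
plan(None,None,None)
snap('11'); crop('pics/top11.png','pics/t11.png',205,150,90,85,7)
for z in(.068,.072,.076): fit('top','pics/top11.png',(205,198,60,30),(.5315,.0758,1.773),z); fit('scene','pics/scene11.png',(232,145,45,52),(.53,.0767,1.773),z)
"
```

```text
t 25.43 pos [ 0.5303 -0.113   0.2005] yaw 11.52 tilt -0.0026 0.0014 F [ 0.3  0.3 -0. ] T [ 0.088 -0.023 -0.026] open 0.0853 q6 -0.55
top pics/top11.png [532.98  76.25 176.46] 51.5
scene pics/scene11.png [526.74  80.82 177.4 ] 14.49
top pics/top11.png [532.6   76.65 177.03] 51.42
scene pics/scene11.png [530.59  76.13 177.33] 14.33
top pics/top11.png [532.05  76.21 176.79] 51.37
scene pics/scene11.png [534.49  71.85 177.12] 14.22
```

View pics/t11.png

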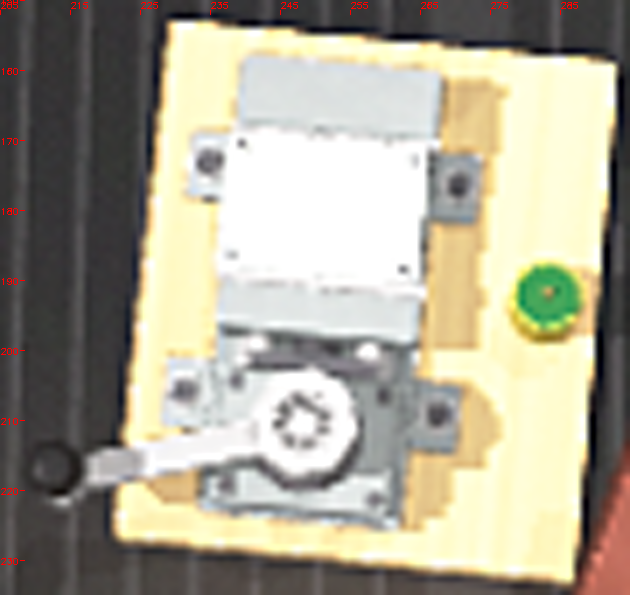

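View pics/top11.png

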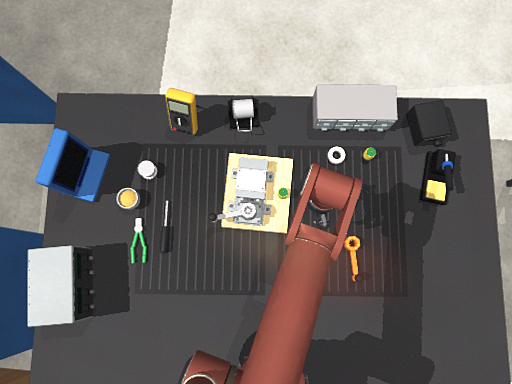

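```bash
python3 -c "
from station import ctrl
print(ctrl.finish_job())"
```

```text
the job is handed in; nothing more can be done
None
```

The steel lever is back on the camshaft and the jaw is closed on the box. I handed the job in at about 25 s; no verdict came back.

- **Fitting:** I centred the boss in the gripper on the bench and set the lever at 165.5° (the splines read about 30.5° modulo 45° in both views). That is about 10° from straight out. It slid on without a search; the tool felt about 6 N or less until the shoulder took the load at the expected height.
- **Clamping:** I swung the lever clockwise about 1.1 rad. The torque rose from about 0.2 to 0.35 N m, which I read as roughly 10–17 N of grip. The grip force itself was not measured.
- **Last checks:** With the lever let go, both cameras put it within 1 mm of the shaft axis at the home height. It had turned back by no more than 0.2°. The box looked flat and held. I saw nothing else moved, though the arm hid one orange look-alike in the last top view. The gripper reads about zero force and is clear of everything.
- **Disagreements:** The two cameras differ by about 2 mm, which I corrected with the gripped lever's known position. The picture fit of the lever was poor in the last top view, because of the bright background. The scene-view fit also barely changed over ±4 mm of height. For the seating I therefore rely on the tool height and shoulder contact, with the cameras agreeing at the home height.

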